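# Bring the slide-tray rack to its station and hold its gate open

### The job

Push the slide-tray rack along its bench rail until it clicks into the loading station, and only then open it: first squeeze the transit catch on top of the rack (it stays back), then squeeze the catch on the gate's free end and swing the gate out, past its half-open detent, until it stands about square to the front of the rack. The hinge spring pulls it back, so finish still holding the gate wide open, the rack still in its station, so that a colleague can draw the trays out; leave the glassware and the slide box where they stand.

Things in the scene. Friction and masses are not known exactly. Their poses are not given: they have to be found in the camera images.
- rail: Aluminium bench slide fixed on the bench, 160 x 430 mm, 26 mm high; origin at the centre of its underside. Its y axis runs along the rail to the loading station (robot's left), its x axis away from the robot; turned a little about the vertical. 'Left/right' below mean its +y/-y, 'front' its -x.
- station (a point): The notch in the rail's centre track where the rack belongs, 65 mm to +y of the rail's middle, 16 mm above the bench. A small dark index block on the front edge of the base marks it; the pointer in the middle of the rack's front lower edge then stands over the block.
- rack (a joint): Travel of the rack along the rail's +y, m: 0 right-hand end, 0.160 clicked in at the station, 0.185 left-hand stop. Friction about 2.5 N, plus 6 N per m/s; stays where left. A spring ball drops into the notch within some 3 mm of 0.160 and needs 15 to 20 N to be pushed out again.
- rack_top (a point): Centre of the rack's flat top, 150 mm above the bench; axes as the rail's. The rack is an open-fronted aluminium box on the rail's carriage, 160 mm deep (x), 180 mm wide (y), about 0.85 kg with gate and trays; five white trays of slides inside.
- carry_grip (a point): Centre of the bar of the rack's black carry handle: bar 90 mm long in the rail's x, 14 mm wide in y, 12 mm thick, 44 mm above the rack's top, midway across; a post at each end, 38 mm free beneath. It can be pinched across y to push the rack. Moves with the rack.
- transit_catch (a joint): Transit catch on the rack's top, behind the gate: 0 = its bolt is through the steel staple on the gate, 0.012 = squeezed fully back, gate free of it beyond 0.010. The left tab slides to -y when the two tabs are pinched together. 4 N of friction and no spring: it stays where it is left.
- transit_mid (a point): Midway between the outer faces of the two transit-catch tabs once squeezed, 35 mm above the rack's top. Black upright tabs, 16 mm (x) by 10 mm (y), 4 to 50 mm above the top. Right tab fixed, outer face 16 mm to -y; left tab slides, outer face 28 mm to +y before, 16 mm after. Handle 60 mm behind, gate 37 mm in front. Moves with the rack.
- gate (a joint): Gate angle, rad: 0 shut; grows as its left, free end swings towards the robot (counter-clockwise from above) about the hinge at the rack's right front corner; 1.57 square to the front; stop at 1.95. A spring pulls it shut, 0.08 to 0.17 N m. Detent rib between 0.75 and 1.05: some 3 N at the catch to pass; let go beyond it, the gate falls back to about 1.0.
- gate_leaf: The gate: aluminium frame with upright steel rods, 160 mm wide, 10 mm thick, top level with the rack's top. Origin on the hinge axis, 36 mm above the bench; y along the gate from hinge to free end, x normal to it (into the rack when shut), z up; turns with the gate.
- gate_hinge (a point): Point on the gate's upright hinge axis, at the height of the rack's top; axes as the rail's. Moves with the rack, does not turn with the gate.
- gate_catch (a joint): Catch on the gate's top at the free end: 0 = bolt behind the keeper on the rack's left side, 0.011 = squeezed fully back, keeper cleared beyond 0.007. The outer tab slides towards the hinge when the two tabs are pinched together. A spring (4 to 7 N) throws it out again when let go: keep it squeezed while the gate starts to swing.
- gate_catch_mid (a point): Midway between the outer faces of the two gate-catch tabs once squeezed, 35 mm above the gate's top, 138.5 mm from the hinge. Tabs shaped as the transit catch's. Inner tab fixed to the gate, outer face 16.5 mm hingeward; outer tab slides, outer face 27.5 mm outward before, 16.5 mm after. Keeper beside it: 12 mm high. Turns with the gate.
- beaker: Glass beaker, 68 mm across, 85 mm high, on the bench beyond the left end of the rail; origin at the centre of its underside. Leave alone.
- dropper_bottle: Small amber bottle with black cap, 38 mm across, 75 mm high, on the bench in front of the rail's right half; origin at the centre of its underside. Leave alone.
- slide_box: Grey closed slide box, 87 x 102 x 35 mm, on the bench in front of the rail's left end; origin at the centre of its underside. Leave alone.

How it is judged (in metres and radians):
On the way, in this order (a step that is already met when the one before it is completed fails the run):
1. the rack is clicked into the loading station, gate and transit catch still shut (value of joint rack between 0.156 and 0.164 m and value of joint gate below 0.1 rad and value of joint transit_catch below 0.006 m), for 0.2 s.
2. the transit catch is squeezed back with the rack in its station (value of joint rack between 0.156 and 0.164 m and value of joint transit_catch above 0.0095 m), for 0.2 s.
3. the gate catch is squeezed with the transit catch back (value of joint gate_catch above 0.007 m and value of joint transit_catch above 0.0095 m), for 0.1 s.
4. the gate is swung past its detent (value of joint gate above 1.1 rad), for 0.1 s.
At the end, for the whole second after the job is handed in: The fingers hold the gate (contact force over 0.4 N) at rest, at least 1.37 rad (78 degrees) open, the rack within 4 mm of its station and the transit catch still back (over 9.5 mm) (all of step 2 and value of joint gate above 1.37 rad and contact force between the fingers and gate_leaf above 0.4 N and velocity of joint gate between -0.1 and 0.1 rad/s); the arm keeps its last pose, push and grip.
It fails at once if the glass beaker is shoved more than 20 mm or tipped over (distance of beaker from where it was at the start of the episode above 0.02 m or angle between beaker's own z axis and vertical above 0.3 rad).
It fails at once if the dropper bottle is shoved more than 20 mm or tipped over (distance of dropper_bottle from where it was at the start of the episode above 0.02 m or angle between dropper_bottle's own z axis and vertical above 0.3 rad).
It fails at once if the slide box is shoved more than 20 mm or tipped over (distance of slide_box from where it was at the start of the episode above 0.02 m or angle between slide_box's own z axis and vertical above 0.3 rad).
It also fails if it takes over 54 s, if anything falls off the work surface, if the arm or the gripper's body presses on something with over 40 N, if the wrist force passes 120 N, or if a joint passes its speed limit or range.

### The arm

A 6-joint arm with a two-finger parallel gripper is mounted at the origin on the work surface. World frame = base frame: x ahead of the robot, y to its left, z up, the work surface at z = 0. Lengths are in mm, angles in rad, forces in N, time in s.
With the tool pointing down it reaches from about 350 to 775 mm from the base axis. Payload 7.3 kg.
Tool frame: the origin (TCP) lies at the very end of the fingers, on their centre line; the grasp point (between the pads) lies 19 mm behind it; z points along the fingers, y is the line along which they close (so a half turn about z gives the same grasp; the last joint's range is limited). The gripper opens to 92 mm and grips with 3 to 60 N. Pads are 19 mm wide; open, the fingers measure 130 mm over their backs; the gripper's body (75 mm by 190 mm) begins 47 mm behind the grasp point.
Start: joints at [-1.293, 0.342, 1.524, -0, 1.275, -0.146], TCP at [215.918, -478.565, 226.741] pointing down, gripper open.
Joint ranges: [-2.53, 2.53], [-0.77, 2.02], [0.04, 2.7], [-1, 4.14], [0.28, 2.66], [-3.11, 3.11]. Speed limits (rad/s): [2.57, 2.57, 3.14, 3.14, 3.14, 3.14].

### API

Orientations are given as [roll, pitch, yaw] about the fixed x, y, z axes, in that order (R = Rz(yaw) Ry(pitch) Rx(roll)).
In Python, from plant import get_obs, capture, close_job gives the robot as it stands. The module is installed in compiled form; this text tells all that it offers.
- The arm moves only by the shell command python3 -m handwheel 'ROWS'. ROWS is JSON, a list of rows, each a list of 3 entries, a list of its own where there are three numbers: the turn, a rotation vector about the tool's x, y, z in degrees, then the shift along the tool's x, y, z in m, then the opening, from 0 (shut) to 1 (fully open). A call has 1 to 12 rows; each row is the pose to reach, as a shift and turn from the pose commanded when the call began, along the tool's axes at that moment; what a row does not reach only later rows make up. A row lasts 1/10 s, in which the tool goes at most 50 mm and 8.59 degrees, less where a joint would pass 70% of its speed; a pose out of reach is approached as far as the arm can. A call with a gripper value outside its range is refused whole. The fingers move at their own pace and stop on an object; the grip force is fixed at half the most. Time passes only in rows, so rows that repeat a pose let the fingers close. It gives the time, the measured TCP pose, the force, the opening and the grip force at its end, in the units of the state.
- get_obs(): the state, without advancing time (a new reading comes with each control period).
- capture(name): name is "scene" or "top"; returns a dict with "image" (400x640x3 uint8, red, green, blue), "depth" (400x640 float32, mm along the optical axis (not along the pixel's ray), 0 where there is no reading), "fx", "fy", "cx", "cy" (pixels), "camera_from_world" (4x4, takes a point from world to camera coordinates). Camera axes: x right, y down, z forward; pixel columns grow to the right and rows downward; lengths in mm; the calibration is good to about 2 mm. A picture is of the moment at which its call begins.
- close_job(): hands the job in; it is judged then, once.
The state is a dict: "time": time; "joint_positions": joint angles; "dq": joint speeds; "tau": joint torques, N m; "tool_pos": TCP position; "tcp_rot": TCP orientation; "contact_force": force on the tool from outside, world axes, zero at the start; "moment": the same for the moment, N m; "grip_width": finger opening in mm; "finger_force": force on a finger pad.
Only numpy, scipy, OpenCV 4.12 (cv2) and the standard library are available. Lean on these libraries where they do the work, as an engineer would, in place of code of your own. Each camera call takes 0.05 s, during which the arm holds its last target. There are 200 camera calls.

## Working session

There is one attempt and no reset: what is moved stays moved. The work goes in short steps, Python scripts to look and compute and a shell command to move; the robot and the scene stay as the last step left them, time stands still between calls to the robot, and variables do not carry over. Pictures are saved under pics/ and viewed, at most 10 in all, crops included, and the job is handed in when it is done.

```bash
mkdir -p pics; python3 - <<'E'
from plant import *
import cv2,numpy as np
o=get_obs();print({k:np.round(v,3) for k,v in o.items()})
for n in("scene","top"):
    c=capture(n);np.savez(n+"0.npz",**c);cv2.imwrite(f"pics/{n}0.png",c["image"][:,:,::-1]);print(n,c["fx"],c["cx"],c["cy"],np.round(c["camera_from_world"],3).tolist())
E
```

```text
{'time': np.float64(0.0), 'joint_positions': array([-1.293,  0.343,  1.525,  0.   ,  1.275, -0.146]), 'dq': array([-0.   , -0.   ,  0.   , -0.   ,  0.   , -0.001]), 'tau': array([ 1.0000e-03, -4.3123e+01, -2.4422e+01,  7.2000e-02,  5.6000e-02,
       -0.0000e+00]), 'tool_pos': array([ 215.805, -478.155,  226.049]), 'tcp_rot': array([-3.14 , -0.   ,  0.424]), 'contact_force': array([-0.054,  0.003,  0.308]), 'moment': array([-0.003, -0.045, -0.037]), 'finger_force': np.float64(0.0), 'grip_width': np.float64(91.751)}
scene 398.323734791548 323.5688452344707 198.05494668375837 [[0.997, -0.075, -0.0, -562.462], [-0.047, -0.618, -0.784, 201.081], [0.059, 0.782, -0.62, 1028.834], [0.0, 0.0, 0.0, 1.0]]
top 468.59198085693384 314.2528499474937 197.17942011456722 [[-0.018, -1.0, 0.012, 78.784], [-0.996, 0.017, -0.087, 609.594], [0.087, -0.014, -0.996, 1051.848], [0.0, 0.0, 0.0, 1.0]]
```

```bash
cat > h.py <<'E'
import numpy as np
from scipy.spatial.transform import Rotation as Ro
def ray(c,u,v,z):
    "world point of pixel on the plane at height z (mm)"
    T=np.linalg.inv(np.array(c["camera_from_world"]))
    d=T[:3,:3]@[(u-c["cx"])/c["fx"],(v-c["cy"])/c["fy"],1];o=T[:3,3]
    return o+d*(z-o[2])/d[2]
def cloud(c):
    "world point of each pixel by depth"
    d=np.asarray(c["depth"],float);v,u=np.mgrid[:d.shape[0],:d.shape[1]]
    p=np.stack([(u-c["cx"])/c["fx"]*d,(v-c["cy"])/c["fy"]*d,d],-1)
    T=np.linalg.inv(np.array(c["camera_from_world"]));w=p@T[:3,:3].T+T[:3,3];w[d==0]=np.nan
    return w
def proj(c,p):
    q=np.array(c["camera_from_world"])@[*p,1];return c["fx"]*q[0]/q[2]+c["cx"],c["fy"]*q[1]/q[2]+c["cy"]
E
```

```text
(no output)
```

View pics/top0.png

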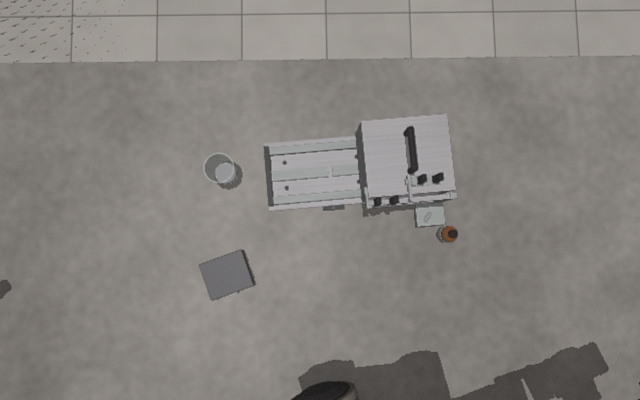

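View pics/scene0.png

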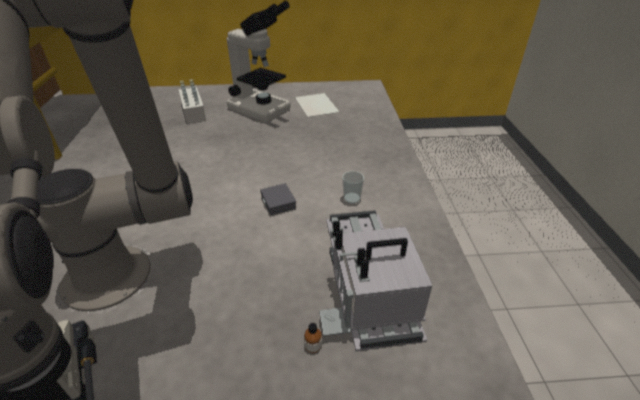

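The top view shows the rack top spanning about (358,122) to (456,196), with the handle near (411,150). The transit tabs are at (422,180) and (438,178), the gate tabs at (377,201) and (393,200), the index block at (333,208), and the bottle at (449,234). Next I measure these.

```bash
python3 - <<'E'
import numpy as np,cv2
from h import *
c=dict(np.load("top0.npz"));w=cloud(c);im=c["image"].astype(int)
dk=(im.max(-1)<60)
roi=np.zeros_like(dk);roi[100:215,255:470]=1
n,l,s,ce=cv2.connectedComponentsWithStats((dk&roi).astype(np.uint8))
for i in range(1,n):
    if s[i,4]>25:
        m=l==i;print(ce[i].round(1),s[i],np.nanpercentile(w[m],[5,50,95],axis=0).round(0).tolist())
# rail & rack top by depth
def rect(m,name):
    m=m.astype(np.uint8);m=cv2.morphologyEx(m,cv2.MORPH_OPEN,np.ones((5,5)))
    n,l,s,_=cv2.connectedComponentsWithStats(m);k=1+s[1:,4].argmax();P=w[l==k][:,:2].astype(np.float32)
    print(name,cv2.minAreaRect(P),np.nanmedian(w[l==k],0).round(1),s[k])
z=w[...,2];r=roi>0
rect((abs(z-150)<6)&r,"top")
rect((z>6)&(z<40)&r,"rail")
r2=np.zeros_like(dk);r2[240:305,190:260]=1;rect((z>25)&(z<45)&r2,"box")
r3=np.zeros_like(dk);r3[222:246,436:462]=1
for t in(30,60):
    m=(z>t)&r3;print("bottle",np.nanmean(w[m],0),np.nanmax(z[m]) if m.any() else 0)
r4=np.zeros_like(dk);r4[145:195,195:245]=1;m=(z>10)&r4;print("beaker",m.sum(),np.nanpercentile(w[m],[5,50,95],axis=0).round(0).tolist())
print("card",w[217,429])
E
```

```text
[411.4 149.2] [404 127  14  47 314] [[647.0, -128.0, 170.0], [687.0, -122.0, 198.0], [727.0, -116.0, 201.0]]
[437.4 177.7] [432 173  11  10  77] [[625.0, -178.0, 157.0], [631.0, -173.0, 188.0], [638.0, -172.0, 201.0]]
[421.4 178.9] [418 175   8   9  61] [[623.0, -145.0, 166.0], [629.0, -140.0, 193.0], [636.0, -139.0, 201.0]]
[393.6 199.7] [390 196   8   9  58] [[583.0, -90.0, 158.0], [589.0, -84.0, 197.0], [595.0, -83.0, 201.0]]
[376.9 201.4] [374 198   7   8  49] [[580.0, -56.0, 167.0], [586.0, -51.0, 197.0], [592.0, -49.0, 200.0]]
top ((684.0138549804688, -124.83930206298828), (160.35433959960938, 180.8144073486328), 3.9274983406066895) [ 687.1 -112.4  149.1] [ 362  115   93   82 5740]
rail ((648.3259887695312, 69.60137176513672), (97.83917999267578, 216.87429809570312), 3.866170883178711) [626.8  97.7  18.8] [ 266  164   96   43 1639]
box ((438.2072448730469, 269.8861999511719), (87.13375854492188, 102.91040802001953), 18.74603271484375) [438.7 269.4  33.8] [ 200  250   53   50 1756]
bottle [ 522.8689527  -228.96194732   52.00098702] 79.05471372730278
bottle [ 521.11990748 -233.87685691   72.24295544] 79.05471372730278
beaker 544 [[645.0, 246.0, 15.0], [682.0, 289.0, 61.0], [703.0, 306.0, 85.0]]
card [ 560.3204414  -193.17029218   33.28108651]
```

```bash
cat >> h.py <<'E'
def goto(x,y,z,yaw):
    "turn (deg) and shift (m) in tool axes from the present pose to a tool-down pose; yaw rad"
    from plant import get_obs
    o=get_obs();R=Ro.from_euler('xyz',o["tcp_rot"]);G=Ro.from_euler('xyz',[np.pi,0,yaw])
    print("turn",(R.inv()*G).as_rotvec(degrees=True).round(2),"shift",(R.inv().apply(np.array([x,y,z])-o["tool_pos"])/1e3).round(4),"t",o["time"])
def tops(c,yaw,u0,v0,u1,v1,lo=194,hi=206):
    "components of points at tab-top height: world centre and extents along rail axes"
    import cv2
    w=cloud(c);z=w[...,2];m=np.zeros(z.shape,np.uint8);m[v0:v1,u0:u1]=((z>lo)&(z<hi)&(c["image"].max(-1)<75))[v0:v1,u0:u1]
    n,l,s,ce=cv2.connectedComponentsWithStats(m);ex=np.array([np.cos(yaw),np.sin(yaw)]);ey=np.array([-ex[1],ex[0]])
    for i in range(1,n):
        if s[i,4]<8: continue
        v,u=np.nonzero(l==i);P=np.array([ray(c,a,b,200)[:2] for a,b in zip(u,v)])
        X,Y=P@ex,P@ey;q=[(X.max()+X.min())/2,(Y.max()+Y.min())/2]
        print(ce[i].round(1),"xy",(ex*q[0]+ey*q[1]).round(1),"rail X,Y",np.round(q,1),"size",(np.ptp(X)+2.4).round(1),(np.ptp(Y)+2.4).round(1))
E
python3 - <<'E'
import numpy as np
from h import *
c=dict(np.load("top0.npz"))
tops(c,0.068,350,110,470,215)
goto(684,-125,260,0.068)
E
```

```text
[412.2 148.6] xy [ 687.9 -122.1] rail X,Y [ 678.  -168.6] size 91.2 15.3
[440.4 176.2] xy [ 631.9 -175.2] rail X,Y [ 618.6 -217.7] size 16.2 10.4
[423.6 177.8] xy [ 629.5 -142.5] rail X,Y [ 618.4 -185. ] size 18.0 11.3
[395.8 199.1] xy [589.5 -87.4] rail X,Y [ 582.2 -127.2] size 17.5 11.5
[378.1 200.5] xy [587.1 -52.7] rail X,Y [582.2 -92.4] size 16.4 11.2
turn [-0.08  0.   20.39] shift [ 0.572  -0.1295 -0.0336] t 0.1
```

```bash
python3 -m handwheel '[[[0,0,0],[0,0,-0.034],1],[[0,0,5],[0.04,-0.009,-0.034],1],[[0,0,10],[0.085,-0.019,-0.034],1],[[0,0,15],[0.13,-0.029,-0.034],1],[[0,0,20.4],[0.175,-0.04,-0.034],1],[[0,0,20.4],[0.22,-0.05,-0.034],1],[[0,0,20.4],[0.265,-0.06,-0.034],1],[[0,0,20.4],[0.31,-0.07,-0.034],1],[[0,0,20.4],[0.355,-0.08,-0.034],1],[[0,0,20.4],[0.4,-0.09,-0.034],1],[[0,0,20.4],[0.445,-0.1,-0.034],1],[[0,0,20.4],[0.49,-0.11,-0.034],1]]'; python3 -c "
from h import *
goto(688,-122.5,260,0.068)"
```

```text
time: 1.3
tool_pos: [618.5, -175.3, 260.3]
tcp_rot: [-3.141, 0.001, 0.068]
contact_force: [1.2, -1.6, -1.0]
grip_width: 91.5
finger_force: 0.0
turn [-0.01  0.05 -0.01] shift [ 0.0729 -0.0479  0.0002] t 1.3
```

```bash
python3 -m handwheel '[[[0,0,0],[0.036,-0.024,0],0.6],[[0,0,0],[0.073,-0.048,0],0.6],[[0,0,0],[0.073,-0.048,0.03],0.6],[[0,0,0],[0.073,-0.048,0.06],0.6],[[0,0,0],[0.073,-0.048,0.085],0.6],[[0,0,0],[0.073,-0.048,0.085],0.6],[[0,0,0],[0.073,-0.048,0.085],0],[[0,0,0],[0.073,-0.048,0.085],0],[[0,0,0],[0.073,-0.048,0.085],0],[[0,0,0],[0.073,-0.048,0.085],0],[[0,0,0],[0.073,-0.048,0.085],0]]'; python3 -c "
from h import *;from plant import *;import cv2
c=capture('scene');cv2.imwrite('pics/s1.png',c['image'][150:,200:,::-1])"
```

```text
time: 2.4
tool_pos: [687.1, -124.1, 176.5]
tcp_rot: [3.141, -0.001, 0.068]
contact_force: [0.0, 0.4, -0.6]
grip_width: 19.7
finger_force: 0.0
```

View pics/s1.png

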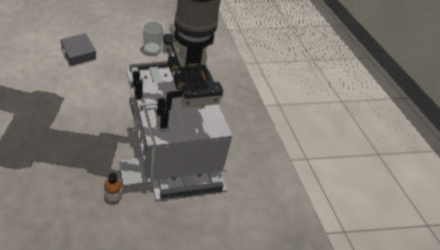

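The view shows the fingers around the handle bar, near (200,90). The opening reads 19.7 mm, so they are still closing. I let them finish, then push.

```bash
python3 -m handwheel '[[[0,0,0],[0,0,0],0],[[0,0,0],[0,0,0],0],[[0,0,0],[0,-0.008,0],0],[[0,0,0],[0,-0.022,0],0],[[0,0,0],[0,-0.037,0],0],[[0,0,0],[0,-0.052,0],0],[[0,0,0],[0,-0.067,0],0],[[0,0,0],[0,-0.082,0],0],[[0,0,0],[0,-0.097,0],0],[[0,0,0],[0,-0.112,0],0],[[0,0,0],[0,-0.12,0],0],[[0,0,0],[0,-0.12,0],0]]'; python3 - <<'E'
from h import *;from plant import *;import cv2
o=get_obs();print(o["tool_pos"],o["contact_force"],o["time"])
c=capture('top');np.savez("top1.npz",**c);cv2.imwrite('pics/t1.png',cv2.resize(c['image'][100:230,240:440,::-1],None,fx=4,fy=4,interpolation=cv2.INTER_CUBIC))
E
```

```text
time: 3.65
tool_pos: [678.4, -3.1, 176.3]
tcp_rot: [-3.141, 0.0, 0.069]
contact_force: [-2.3, 2.8, 4.1]
grip_width: 13.7
finger_force: 30.0
[678.4082811   -3.13960446 176.28461097] [-2.25696044  2.82616857  4.10594599] 3.65
```

View pics/t1.png

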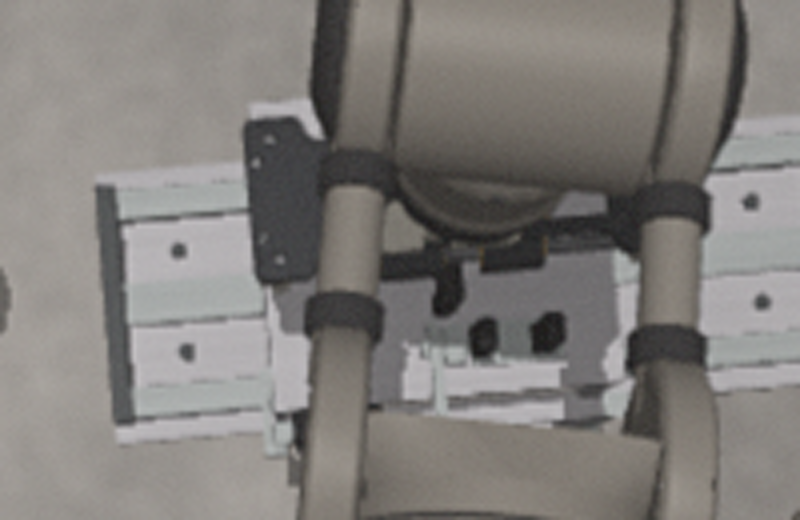

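The handle is pinched: opening 13.7 mm, finger force 30 N. The rack slid 121 mm with it. Next I locate the station from the index block and the rail ends.

```bash
python3 - <<'E'
from h import *;import cv2
c=dict(np.load("top0.npz"));im=c["image"].astype(int)
yaw=.068;ey=np.array([-np.sin(yaw),np.cos(yaw)])
print(im[203:214,322:346].max(-1))
w=cloud(c)
for v,u in((208,327),(208,333),(208,340)): print(w[v,u].round(1),(w[v,u,:2]@ey).round(1))
# left rail end, several rows, using height step
for v in(155,170,180,200,206):
    r=w[v,255:275];k=np.nonzero(r[:,2]>12)[0]
    if len(k): print(v,255+k[0],r[k[0]].round(1),(r[k[0],:2]@ey).round(1))
c=dict(np.load("top1.npz"));w=cloud(c)
for v in(130,160,170,185):
    r=w[v,420:520];k=np.nonzero(r[:,2]>12)[0]
    k=k[np.r_[True,np.diff(k)<3]]
    if len(k): print("R",v,420+k[-1],r[k[-1]].round(1),(r[k[-1],:2]@ey).round(1))
E
```

```text
[[174 174 175 172 174 173 173 175 174 174 174 176 173 174 176 175 175 173
  168 164 160 161 167 163]
 [174 174 174 175 177 175 173 168 167 162 163 165 163 161 162 161 158 152
  131 126 108 119 134 132]
 [165 164 160 160 161 161 153 133 127 110 113 118 116 106 102  96  91  89
   87  84  81  81 111 136]
 [127 118 103 104  98  93  87  86  83  82  89  91  89  83  79  80  83  83
   79  84  82  85 110 141]
 [122  94  80  81  87  81  83  84  86  87 102 115 105  85  83  84  84  81
   82  81  82  80 105 141]
 [138  86  83  85  81  83  85  87  89  91  95 113 107  81  76  79  79  81
   77  83  87  85 109 145]
 [138  78  76  76  78  81  83  83  86  83  75  80  80  99 101 100 103 101
  104 103 107 108 122 141]
 [136 100 102 103 101 105 106 104 104 110 108 112 121 142 141 142 141 142
  142 140 144 144 143 143]
 [146 145 148 146 146 145 148 145 143 144 143 140 142 140 142 141 141 142
  140 139 144 143 142 143]
 [142 145 145 146 146 145 144 145 143 145 144 141 142 141 142 141 139 139
  139 138 139 140 140 141]
 [145 141 144 142 144 144 145 143 143 138 140 142 139 143 141 140 138 140
  139 140 141 140 140 140]]
[586.3  38.5  12.5] -1.4
[585.9  24.7  15.3] -15.1
[585.7   8.4  14.3] -31.4
155 264 [711.2 182.6  24.5] 133.9
170 266 [675.8 178.1  26.5] 131.8
180 266 [652.9 178.6  23.8] 133.8
200 268 [606.5 174.5  23.1] 132.9
206 269 [592.8 172.5  20.7] 131.9
R 130 423 [652.4 -66.  511.9] -110.2
R 160 449 [ 692.5 -247.3   24.7] -293.8
R 170 450 [ 669.3 -249.3   22.6] -294.2
R 185 452 [ 634.1 -252.5   22.5] -295.0
```

```bash
python3 -m handwheel '[[[0,0,0],[0,-0.006,0],0],[[0,0,0],[0,-0.014,0],0],[[0,0,0],[0,-0.022,0],0],[[0,0,0],[0,-0.027,0],0],[[0,0,0],[0,-0.03,0],0],[[0,0,0],[0,-0.03,0],0]]';python3 -m handwheel '[[[0,0,0],[0,-0.001,0],0],[[0,0,0],[0,-0.0015,0],0],[[0,0,0],[0,-0.0015,0],0]]';python3 -m handwheel '[[[0,0,0],[0,-0.001,0],0],[[0,0,0],[0,-0.0015,0],0],[[0,0,0],[0,-0.0015,0],0]]'
```

```text
time: 4.3
tool_pos: [676.4, 25.9, 176.3]
tcp_rot: [-3.141, 0.0, 0.068]
contact_force: [-2.9, 2.7, 5.2]
grip_width: 14.0
finger_force: 30.0
time: 4.6
tool_pos: [676.2, 28.0, 176.3]
tcp_rot: [-3.14, 0.001, 0.068]
contact_force: [-3.9, 2.2, 5.7]
grip_width: 14.2
finger_force: 30.0
time: 4.9
tool_pos: [676.1, 28.9, 176.3]
tcp_rot: [-3.141, 0.001, 0.068]
contact_force: [-3.7, 0.1, 5.9]
grip_width: 13.5
finger_force: 30.0
```

```bash
python3 -m handwheel '[[[0,0,0],[0,-0.001,0],0],[[0,0,0],[0,-0.001,0],0]]';python3 -m handwheel '[[[0,0,0],[0,-0.001,0],0],[[0,0,0],[0,-0.001,0],0]]';python3 -m handwheel '[[[0,0,0],[0,-0.001,0],0],[[0,0,0],[0,-0.001,0],0]]'
```

```text
time: 5.1
tool_pos: [676.1, 29.3, 176.3]
tcp_rot: [3.141, 0.001, 0.068]
contact_force: [-3.5, -2.5, 5.4]
grip_width: 13.5
finger_force: 30.0
time: 5.3
tool_pos: [676.1, 29.6, 176.3]
tcp_rot: [3.14, 0.001, 0.067]
contact_force: [-3.9, -3.4, 5.3]
grip_width: 13.4
finger_force: 30.0
time: 5.5
tool_pos: [676.1, 29.8, 176.3]
tcp_rot: [3.139, 0.001, 0.067]
contact_force: [-4.3, -6.4, 5.6]
grip_width: 13.8
finger_force: 30.0
```

The force rises while the rack hardly moves, so the ball is seated at about s = -16.5. That matches the station I computed, s = -15.7. I relieve the push, open and lift.

```bash
python3 -m handwheel '[[[0,0,0],[0,0.002,0],0],[[0,0,0],[0,0.002,0],0]]';python3 -m handwheel '[[[0,0,0],[0,0,0],0.6],[[0,0,0],[0,0,0],0.6],[[0,0,0],[0,0,0],0.6],[[0,0,0],[0,0,-0.02],0.7],[[0,0,0],[0,0,-0.05],0.7],[[0,0,0],[-0.03,0.0,-0.08],0.7],[[0,0,0],[-0.08,0,-0.08],0.7],[[0,0,0],[-0.13,0,-0.08],0.7],[[0,0,0],[-0.18,0,-0.08],0.7],[[0,0,0],[-0.23,0,-0.08],0.7],[[0,0,0],[-0.23,0,-0.08],0.7]]'; python3 - <<'E'
from h import *;from plant import *;import cv2
c=capture('top');np.savez("top2.npz",**c);cv2.imwrite('pics/t2.png',cv2.resize(c['image'][90:240,240:440,::-1],None,fx=4,fy=4,interpolation=cv2.INTER_CUBIC))
tops(c,.068,260,90,440,240)
E
```

```text
time: 5.7
tool_pos: [676.1, 29.5, 176.3]
tcp_rot: [-3.141, 0.001, 0.067]
contact_force: [-3.6, -0.7, 6.2]
grip_width: 13.6
finger_force: 30.0
time: 6.8
tool_pos: [440.3, 14.8, 254.8]
tcp_rot: [-3.141, 0.006, 0.068]
contact_force: [-0.1, -0.2, 0.3]
grip_width: 64.2
finger_force: 0.0
[333.6 155. ] xy [677.4  31.4] rail X,Y [678.  -14.7] size 89.8 14.9
[344.3 184.7] xy [618.4  11.9] rail X,Y [617.8 -30.1] size 17.9 10.3
[361.3 183.3] xy [620.8 -21.1] rail X,Y [617.9 -63.2] size 16.3 10.5
[316.2 206.4] xy [577.7  67.1] rail X,Y [580.9  27.7] size 16.5 10.9
[298.8 207.7] xy [576.3 100.3] rail X,Y [581.8  60.9] size 16.5 10.7
```

View pics/t2.png

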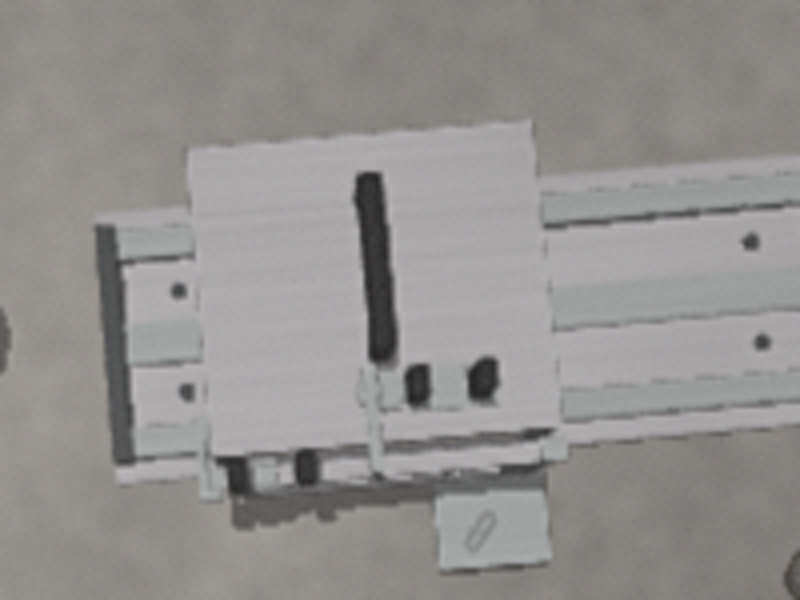

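The pointer and the handle agree with the station to about 1 mm, and the transit tabs are at (417,383) and (484,378) in the crop. The camera reads about 1.9 mm to +y of the robot. The target is the transit mid.

```bash
python3 -c "
from h import *
goto(618.3,-12.6,250,0.068)"
```

```text
turn [-0.01  0.03 -0.04] shift [0.1717 0.0386 0.0058] t 6.85
```

```bash
python3 -m handwheel '[[[0,0,0],[0.05,0.01,0.006],0.8],[[0,0,0],[0.1,0.022,0.006],0.8],[[0,0,0],[0.14,0.032,0.006],0.8],[[0,0,0],[0.172,0.039,0.006],0.8],[[0,0,0],[0.172,0.039,0.006],0.8],[[0,0,0],[0.172,0.039,0.006],0.8]]'; python3 -c "
from h import *
goto(618.3,-12.6,166,0.068)"
```

```text
time: 7.45
tool_pos: [622.1, -13.1, 248.3]
tcp_rot: [-3.141, 0.001, 0.068]
contact_force: [0.6, -0.1, -1.0]
grip_width: 73.6
finger_force: 0.0
turn [-0.02  0.08 -0.01] shift [-0.0036 -0.0007  0.0823] t 7.45
```

```bash
python3 -m handwheel '[[[0,0,0],[-0.0036,-0.0007,0],0.8],[[0,0,0],[-0.0036,-0.0007,0.03],0.8],[[0,0,0],[-0.0036,-0.0007,0.06],0.8],[[0,0,0],[-0.0036,-0.0007,0.082],0.8],[[0,0,0],[-0.0036,-0.0007,0.082],0.8],[[0,0,0],[-0.0036,-0.0007,0.082],0.8]]' && python3 -m handwheel '[[[0,0,0],[0,0,0],0.5],[[0,0,0],[0,0,0],0.45],[[0,0,0],[0,0,0],0.42],[[0,0,0],[0,0,0],0.4],[[0,0,0],[0,0,0],0.4]]'
```

```text
time: 8.05
tool_pos: [617.2, -12.5, 168.9]
tcp_rot: [3.141, -0.001, 0.068]
contact_force: [0.3, 0.1, 0.2]
grip_width: 73.1
finger_force: 0.0
time: 8.55
tool_pos: [617.8, -11.8, 168.2]
tcp_rot: [-3.141, -0.001, 0.068]
contact_force: [-1.6, 4.2, 3.6]
grip_width: 39.3
finger_force: 2.1
```

```bash
python3 -m handwheel '[[[0,0,0],[0,0,0],0.35],[[0,0,0],[0,0,0],0.34],[[0,0,0],[0,0,0],0.33],[[0,0,0],[0,0,0],0.33]]';python3 -m handwheel '[[[0,0,0],[0,0,0],0.2],[[0,0,0],[0,0,0],0.2],[[0,0,0],[0,0,0],0.2],[[0,0,0],[0,0,0],0.2]]'
```

```text
time: 8.95
tool_pos: [617.9, -13.3, 168.1]
tcp_rot: [3.141, -0.001, 0.067]
contact_force: [-1.1, -1.1, 4.6]
grip_width: 31.2
finger_force: 30.0
time: 9.35
tool_pos: [617.9, -13.3, 168.0]
tcp_rot: [3.141, -0.001, 0.067]
contact_force: [-0.3, -0.8, 6.0]
grip_width: 31.4
finger_force: 30.0
```

```bash
python3 -m handwheel '[[[0,0,0],[0,0,0],0.5],[[0,0,0],[0,0,0],0.6],[[0,0,0],[0,0,0],0.6],[[0,0,0],[0,0,-0.03],0.7],[[0,0,0],[0,0,-0.06],0.8],[[0,0,0],[-0.01,-0.03,-0.08],0.8],[[0,0,0],[-0.035,-0.07,-0.08],0.8],[[0,0,0],[-0.035,-0.092,-0.08],0.8],[[0,0,0],[-0.035,-0.092,-0.08],0.8],[[0,0,0],[-0.035,-0.092,-0.08],0.8]]'; python3 - <<'E'
from h import *;from plant import *;import cv2
goto(577.5,76.1,169,0.068)
w=cloud(dict(np.load("top2.npz")));print("staple z",np.nanmax(w[186:212,326:340,2]),"keeper z",np.nanmax(w[200:216,286:294,2]))
c=capture('scene');np.savez("s3.npz",**c);cv2.imwrite('pics/s3.png',cv2.resize(c['image'][130:330,270:430,::-1],None,fx=3,fy=3,interpolation=cv2.INTER_CUBIC))
E
```

```text
time: 10.35
tool_pos: [576.5, 76.7, 247.5]
tcp_rot: [3.141, 0.0, 0.069]
contact_force: [0.2, -0.0, 0.1]
grip_width: 73.6
finger_force: 0.0
turn [0.04 0.01 0.05] shift [0.001  0.0006 0.0785] t 10.35
staple z 169.6106797160145 keeper z 164.34669998404752
```

View pics/s3.png

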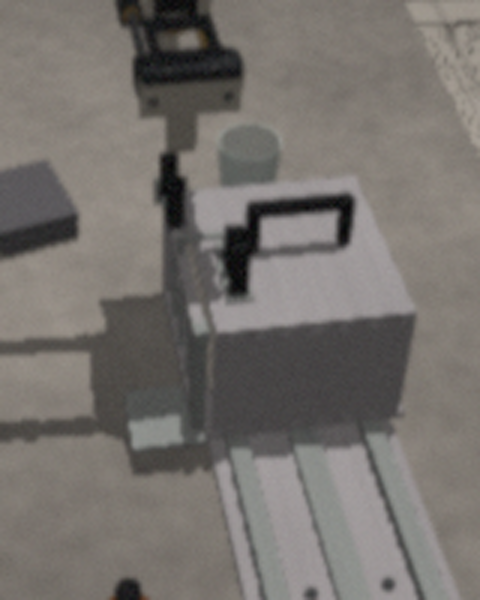

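The rack is in place and the fingers hang above the gate tabs, near (172,190). The staple is 170 mm high, so I stay at TCP z of about 174.

```bash
python3 -m handwheel '[[[0,0,0],[0.001,0.0006,0.03],0.8],[[0,0,0],[0.001,0.0006,0.06],0.8],[[0,0,0],[0.001,0.0006,0.0735],0.8],[[0,0,0],[0.001,0.0006,0.0735],0.8],[[0,0,0],[0.001,0.0006,0.0735],0.5],[[0,0,0],[0.001,0.0006,0.0735],0.4],[[0,0,0],[0.001,0.0006,0.0735],0.4]]';python3 -m handwheel '[[[0,0,0],[0,0,0],0.36],[[0,0,0],[0,0,0],0.35],[[0,0,0],[0,0,0],0.3],[[0,0,0],[0,0,0],0.2],[[0,0,0],[0,0,0],0.2]]'
```

```text
time: 11.1
tool_pos: [578.3, 76.3, 175.4]
tcp_rot: [-3.141, -0.002, 0.067]
contact_force: [-0.1, 4.1, 1.5]
grip_width: 54.1
finger_force: 2.1
time: 11.6
tool_pos: [578.1, 76.6, 175.2]
tcp_rot: [-3.141, -0.002, 0.068]
contact_force: [0.8, 3.1, 6.3]
grip_width: 32.5
finger_force: 30.1
```

The catch is squeezed: opening 32.5 mm. I check the hinge line quickly, then swing the first 20°.

```bash
python3 - <<'E'
from h import *
w=cloud(dict(np.load("top2.npz")));yaw=.068;ex=np.array([np.cos(yaw),np.sin(yaw)]);ey=np.array([-ex[1],ex[0]])
for v in range(192,208,2):
    print([tuple(np.round([w[v,u,:2]@ex,w[v,u,:2]@ey,w[v,u,2]]).astype(int)) for u in(352,362,374,378,382)])
E
python3 -m handwheel '[[[0,0,-2],[-0.0048,0.0001,0],0.2],[[0,0,-5],[-0.0121,0.0005,0],0.2],[[0,0,-8],[-0.0193,0.0013,0],0.2],[[0,0,-11],[-0.0264,0.0025,0],0.2],[[0,0,-14],[-0.0335,0.0041,0],0.2],[[0,0,-17],[-0.0405,0.0061,0],0.2],[[0,0,-20],[-0.0474,0.0084,0],0.2],[[0,0,-20],[-0.0474,0.0084,0],0.2]]'
```

```text
[(np.int64(607), np.int64(-49), np.int64(150)), (np.int64(606), np.int64(-69), np.int64(149)), (np.int64(604), np.int64(-94), np.int64(148)), (np.int64(603), np.int64(-102), np.int64(148)), (np.int64(613), np.int64(-131), np.int64(22))]
[(np.int64(603), np.int64(-49), np.int64(148)), (np.int64(602), np.int64(-69), np.int64(147)), (np.int64(600), np.int64(-93), np.int64(150)), (np.int64(599), np.int64(-102), np.int64(149)), (np.int64(609), np.int64(-131), np.int64(20))]
[(np.int64(599), np.int64(-48), np.int64(149)), (np.int64(598), np.int64(-69), np.int64(148)), (np.int64(596), np.int64(-93), np.int64(148)), (np.int64(595), np.int64(-101), np.int64(150)), (np.int64(605), np.int64(-133), np.int64(8))]
[(np.int64(595), np.int64(-48), np.int64(151)), (np.int64(594), np.int64(-68), np.int64(148)), (np.int64(595), np.int64(-100), np.int64(99)), (np.int64(601), np.int64(-123), np.int64(8)), (np.int64(600), np.int64(-132), np.int64(9))]
[(np.int64(599), np.int64(-58), np.int64(44)), (np.int64(598), np.int64(-82), np.int64(30)), (np.int64(588), np.int64(-93), np.int64(144)), (np.int64(587), 
[... 224 characters left out ...]
nt64(583), np.int64(-100), np.int64(151)), (np.int64(591), np.int64(-132), np.int64(2))]
[(np.int64(583), np.int64(-47), np.int64(149)), (np.int64(581), np.int64(-67), np.int64(148)), (np.int64(579), np.int64(-91), np.int64(149)), (np.int64(579), np.int64(-99), np.int64(150)), (np.int64(587), np.int64(-132), np.int64(-1))]
[(np.int64(579), np.int64(-46), np.int64(150)), (np.int64(577), np.int64(-67), np.int64(147)), (np.int64(577), np.int64(-95), np.int64(120)), (np.int64(583), np.int64(-122), np.int64(2)), (np.int64(582), np.int64(-132), np.int64(-1))]
time: 12.4
tool_pos: [530.7, 64.8, 175.2]
tcp_rot: [3.141, -0.002, 0.418]
contact_force: [1.8, 3.2, 4.6]
grip_width: 31.8
finger_force: 30.1
```

The hinge is at X of about 582, in line with the catch, and the forces are small. I carry on through the detent.

```bash
python3 -m handwheel '[[[0,0,-2],[-0.0048,0.0001,0],0.2],[[0,0,-6],[-0.0145,0.0008,0],0.2],[[0,0,-10],[-0.0241,0.0021,0],0.2],[[0,0,-14],[-0.0335,0.0041,0],0.2],[[0,0,-18],[-0.0428,0.0068,0],0.2],[[0,0,-22],[-0.0519,0.0101,0],0.2],[[0,0,-26],[-0.0607,0.014,0],0.2],[[0,0,-30],[-0.0693,0.0186,0],0.2],[[0,0,-34],[-0.0774,0.0237,0],0.2],[[0,0,-38],[-0.0853,0.0294,0],0.2],[[0,0,-38],[-0.0853,0.0294,0],0.2]]'; python3 -c "
from plant import *;import cv2
c=capture('scene');cv2.imwrite('pics/s4.png',cv2.resize(c['image'][130:350,230:430,::-1],None,fx=2.5,fy=2.5))"
```

```text
time: 13.5
tool_pos: [464.5, 2.4, 175.1]
tcp_rot: [3.141, 0.0, 1.082]
contact_force: [-0.4, 3.0, 8.7]
grip_width: 32.1
finger_force: 30.1
```

View pics/s4.png

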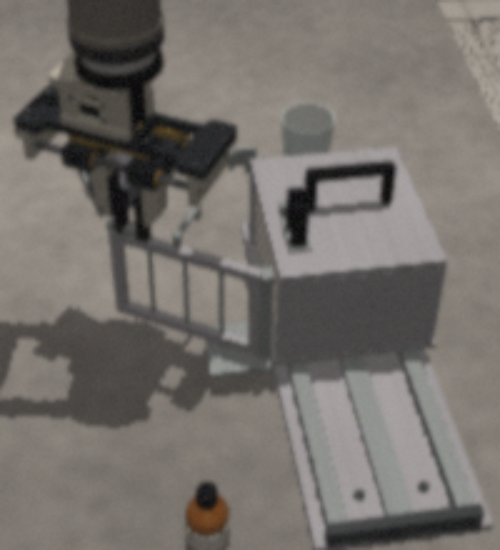

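The gate is held at (130,210) in the view, about 58° open, with the rack unmoved. I swing on to about 92°.

```bash
python3 -m handwheel '[[[0,0,-2],[-0.0048,0.0001,0],0.2],[[0,0,-6],[-0.0145,0.0008,0],0.2],[[0,0,-10],[-0.0241,0.0021,0],0.2],[[0,0,-14],[-0.0335,0.0041,0],0.2],[[0,0,-18],[-0.0428,0.0068,0],0.2],[[0,0,-22],[-0.0519,0.0101,0],0.2],[[0,0,-26],[-0.0607,0.014,0],0.2],[[0,0,-30],[-0.0693,0.0186,0],0.2],[[0,0,-34],[-0.0774,0.0237,0],0.2],[[0,0,-34],[-0.0774,0.0237,0],0.2],[[0,0,-34],[-0.0774,0.0237,0],0.2],[[0,0,-34],[-0.0774,0.0237,0],0.2]]'; python3 - <<'E'
from plant import *;import cv2
from h import *
c=capture('top');np.savez("top5.npz",**c);cv2.imwrite('pics/t5.png',cv2.resize(c['image'][90:290,220:480,::-1],None,fx=3,fy=3,interpolation=cv2.INTER_CUBIC))
tops(c,.068,260,90,440,200)
E
```

```text
time: 14.75
tool_pos: [449.5, -76.3, 175.0]
tcp_rot: [3.14, 0.001, 1.674]
contact_force: [0.8, 2.9, 6.4]
grip_width: 31.9
finger_force: 30.1
[333.8 155. ] xy [676.7  30.9] rail X,Y [677.3 -15.1] size 91.2 15.1
[350.4 184.4] xy [6.191e+02 2.000e-01] rail X,Y [617.7 -41.9] size 16.5 10.3
[361.5 183.4] xy [620.8 -21.6] rail X,Y [617.9 -63.7] size 16.3 9.5
```

View pics/t5.png

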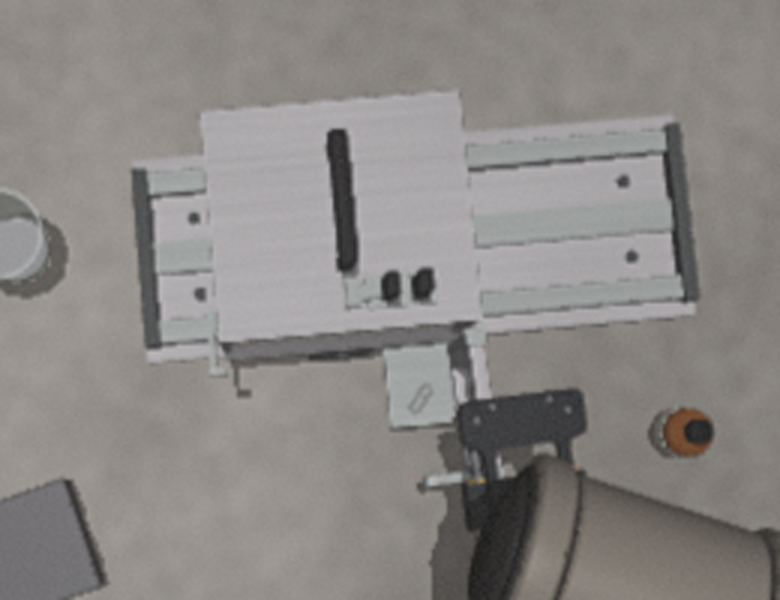

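The gate stands square at (478,380) with the fingers holding its catch. The rack moved only 0.4 mm, the transit tabs sit 21.8 mm apart (33.1 mm before), and the glassware and box are untouched. I hand the job in.

```bash
python3 -c "
from plant import *
print(close_job())"
```

```text
the job is handed in; nothing more can be done
None
```

I handed the job in (no verdict came back) with the rack in its station, the transit catch squeezed back, the gate held about 92° open, and the glassware and slide box untouched.

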